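Heft the pots, tip out the loaded ones

ROBOT

A 6-joint arm with a two-finger parallel gripper is mounted at the origin on the work surface. World frame = base frame: x ahead of the robot, y to its left, z up, the work surface at z = 0. Lengths are in mm, angles in rad, forces in N, time in s.
With the tool pointing down it reaches from about 400 to 825 mm from the base axis. Payload 7 kg.
Tool frame: the origin (TCP) lies at the very end of the fingers, on their centre line; the grasp point (between the pads) lies 19 mm behind it; z points along the fingers, y is the direction in which the jaws open and shut (so a half turn about z gives the same grasp; the last joint's range is limited). The gripper opens to 88 mm and grips with 3 to 60 N. Pads are 19 mm wide; open, the fingers measure 130 mm over their backs; the gripper's body (78 mm by 193 mm) begins 47 mm behind the grasp point.
Start: joints at [1.523, 0.359, 0.012, 0, -1.224, -0.288], TCP at [222.437, 637.273, 197.661] pointing down, gripper open.
Joint ranges: [-3.07, 3.07], [-1.43, 2.12], [-1.02, 1.25], [-3.03, 1.67], [-3.05, -0], [-3.03, 3.03]. Speed limits (rad/s): [2.39, 2.39, 3.01, 3.14, 3.14, 3.14].

INTERFACE

Orientations are given as a unit quaternion [x, y, z, w].
In Python, from plant import bot gives the robot as it stands. Calls block until the motion is done:
- bot.move_ptp(position, orientation): joint-space move of the TCP to a pose.
- bot.line_to(position, velocity=150, ori=None): straight line of the TCP; ori=None keeps the orientation; velocity is the mean speed in mm/s.
- bot.move_joints(angles): joint-space move.
- bot.move_gripper(opening, force=None): finger opening in mm; force is the grip in N (None keeps the last); returns when the fingers have stopped.
- bot.pause(seconds).
- bot.solve_ik(position, orientation): joint angles nearest the present ones, or None.
- bot.read_state(): the state.
- bot.camera(name): name is "scene" or "top" or "wrist"; returns the picture (480x640x3 uint8, red, green, blue); there is no depth.
- bot.get_calibration(name): a dict with "fx", "fy", "cx", "cy" (pixels), "distortion" ([k1, k2, p1, p2, k3] as OpenCV has them; the pictures are not rectified), "view" (4x4, takes a point from world to camera coordinates); the wrist camera has in their place "T_tool_cam" (4x4, takes a point from camera to tool coordinates, whose origin is the TCP and whose axes are the flange's). Camera axes: x right, y up, looking along -z (the intrinsics and any distortion apply to the point x, -y, -z); pixel columns grow to the right and rows downward; lengths in mm; the calibration is good to about 2 mm. A picture is of the moment at which its call begins: read the wrist's pose just before it. get_calibration takes no time and is no camera call.
A pose or a line that the arm cannot do raises bot.Unreachable and nothing moves.
- bot.close_job(): hands the job in, once; it reports no verdict.
The state is a dict: "t": time; "joint_pos": joint angles; "qvel": joint speeds; "tau": joint torques, N m; "tcp_pos": TCP position; "eef_rot": TCP orientation; "contact_force": force on the tool from outside, world axes, zero at the start; "moment": the same for the moment, N m; "width": finger opening in mm.
Only numpy, scipy, OpenCV 4.12 (cv2) and the standard library are available. Lean on these libraries where they do the work, as an engineer would, in place of code of your own. Each camera call takes 0.05 s, during which the arm holds its last target.

TASK

Some of the three closed pots on the tipping stand hold a steel ball. Working from the robot's left to its right, lift each pot about two centimetres by its handle to feel its weight and set it back down in its cradle; then push over, towards the robot, only the cradles whose pots are loaded, so that the balls roll out into the tray. Leave tipped cradles tipped and the empty pot standing, and do not disturb the other things on the bench.

Things in the scene. Friction and masses are not known exactly. Their poses are not given: they have to be found in the camera images.
- stand: Tipping stand: grey plate 300 x 460 mm fixed to the bench, four dark posts carry a level shaft 135 mm up, on which hang three open-topped steel cradles 140 mm apart. Origin: on the bench top under the shaft, below the middle cradle; x points away from the robot, square to the shaft, y along it to the robot's left, z up.
- pot_left: The left pot (robot's left = +y of the stand): opaque aluminium canister 64 x 64 x 122 mm, closed top, a 50 x 58 mm window high in the wall facing the robot. Loose in its cradle, 4 mm play all round. Origin: centre of underside, z up. 0.18 to 0.22 kg empty, 0.41 to 0.53 kg with a ball. Two of the three pots, a different two each time, hold one loose 40 mm steel ball.
- handle_left (a point): Centre of the black handle on the left pot's lid: an upright slab 14 mm thick along the pot's x, 50 mm long along y, 40 mm tall (20 mm above and below this point, the lid right beneath it). 142 mm above the pot's underside. Best gripped from above across its 14 mm.
- seat_left (a point): Centre of the left cradle's floor, where the pot stands, 24 mm behind (+x) the shaft and 6 mm above it; axes as the stand's, turning with the cradle. Cradle walls reach 49 mm above the floor behind, 39 mm at the sides; in front two prongs 104 mm high stand left and right of the window. Up to 25 mm of lift leaves the pot guided.
- cradle_left (a joint): Tilt of the left cradle about the shaft, rad: 0 upright on a stop, grows as it tips towards the robot, pot and all, to a stop at 1.78 (past level). Balances at roughly 0.45; beyond about 0.6 it goes over by itself, damped, in about a second, and stays over. A push of 1 to 2 N towards the robot on the far side of the pot's handle tips it.
- pot_middle: The middle pot (robot's left = +y of the stand): opaque aluminium canister 64 x 64 x 122 mm, closed top, a 50 x 58 mm window high in the wall facing the robot. Loose in its cradle, 4 mm play all round. Origin: centre of underside, z up. 0.18 to 0.22 kg empty, 0.41 to 0.53 kg with a ball. Two of the three pots, a different two each time, hold one loose 40 mm steel ball.
- handle_middle (a point): Centre of the black handle on the middle pot's lid: an upright slab 14 mm thick along the pot's x, 50 mm long along y, 40 mm tall (20 mm above and below this point, the lid right beneath it). 142 mm above the pot's underside. Best gripped from above across its 14 mm.
- seat_middle (a point): Centre of the middle cradle's floor, where the pot stands, 24 mm behind (+x) the shaft and 6 mm above it; axes as the stand's, turning with the cradle. Cradle walls reach 49 mm above the floor behind, 39 mm at the sides; in front two prongs 104 mm high stand left and right of the window. Up to 25 mm of lift leaves the pot guided.
- cradle_middle (a joint): Tilt of the middle cradle about the shaft, rad: 0 upright on a stop, grows as it tips towards the robot, pot and all, to a stop at 1.78 (past level). Balances at roughly 0.45; beyond about 0.6 it goes over by itself, damped, in about a second, and stays over. A push of 1 to 2 N towards the robot on the far side of the pot's handle tips it.
- pot_right: The right pot (robot's left = +y of the stand): opaque aluminium canister 64 x 64 x 122 mm, closed top, a 50 x 58 mm window high in the wall facing the robot. Loose in its cradle, 4 mm play all round. Origin: centre of underside, z up. 0.18 to 0.22 kg empty, 0.41 to 0.53 kg with a ball. Two of the three pots, a different two each time, hold one loose 40 mm steel ball.
- handle_right (a point): Centre of the black handle on the right pot's lid: an upright slab 14 mm thick along the pot's x, 50 mm long along y, 40 mm tall (20 mm above and below this point, the lid right beneath it). 142 mm above the pot's underside. Best gripped from above across its 14 mm.
- seat_right (a point): Centre of the right cradle's floor, where the pot stands, 24 mm behind (+x) the shaft and 6 mm above it; axes as the stand's, turning with the cradle. Cradle walls reach 49 mm above the floor behind, 39 mm at the sides; in front two prongs 104 mm high stand left and right of the window. Up to 25 mm of lift leaves the pot guided.
- cradle_right (a joint): Tilt of the right cradle about the shaft, rad: 0 upright on a stop, grows as it tips towards the robot, pot and all, to a stop at 1.78 (past level). Balances at roughly 0.45; beyond about 0.6 it goes over by itself, damped, in about a second, and stays over. A push of 1 to 2 N towards the robot on the far side of the pot's handle tips it.
- tray (a joint): How far the sprung catch tray has sunk, m: 0 empty, about 0.006 with one ball in it, about 0.012 with both. The tray, aluminium, 165 x 420 mm, 45 mm high, lies low in front of the posts (robot side), under the mouths of all three pots when tipped.
- live_center: Bystander: brass live center lying on its side, 135 mm long along its x, 48 mm thick. Origin: under its middle, on the bench.
- chuck_key: Bystander: steel T-shaped chuck key with a red cross grip, 130 mm long, 135 mm along its x, 24 mm high, lying flat. Origin: on the bench under its shank.
- collet_a: Bystander: aluminium collet standing upright behind the cradles, 48 mm wide, 66 mm tall. Origin: centre of its underside.
- collet_b: Bystander: aluminium collet standing upright behind the cradles, 48 mm wide, 66 mm tall. Origin: centre of its underside.
- tool_post: Bystander: grey cast-iron tool post, 90 x 90 mm, about 105 mm tall with its lever. Origin: centre of its underside.
- v_block: Bystander: dark steel V-block 80 x 60 mm, 48 mm tall. Origin: centre of its underside.
- button (a joint): Bystander: green push button on a bolted steel box (90 mm square, 60 mm high) to the right of the stand; 0 up, 0.006 pressed, m.

How it is judged:
By the outcome, as a careful person would: the job done as asked, in the order asked, and still so for the second after the job is handed in, with the robot touching nothing.
It also fails if it takes over 69 s, if anything falls off the work surface, if the arm or the gripper's body presses on something with over 40 N, if the wrist force passes 120 N, or if a joint passes its speed limit or range.

## Working session

There is one attempt and no reset: what is moved stays moved. The work goes in short steps, each a Python script; the robot and the scene stay as the last script left them, time stands still between calls to the robot, and variables do not carry over. Pictures are saved under pics/ and viewed, and the job is handed in when it is done.

```bash
mkdir -p pics; ls
python3 - <<'E'
from plant import bot
import cv2,json
s=bot.read_state()
print({k:(v if not hasattr(v,'tolist') else v.tolist()) for k,v in s.items()})
for n in("scene","top","wrist"):
    im=bot.camera(n); cv2.imwrite(f"pics/{n}0.png",im[:,:,::-1]); print(n,bot.get_calibration(n))
E
```

```text
pics
{'t': 0.0, 'joint_pos': [1.5231348123024098, 0.3593611187080358, 0.011091023725703279, -0.0003632834213549663, -1.2240994781291055, -0.2880951940622423], 'qvel': [4.03663750980453e-05, 3.9821797805190615e-05, 0.0008386223817864391, 0.002782989975598039, -8.7981754657845e-06, -0.0008169372661126777], 'tau': [-0.00031520065022050403, -58.270407915115356, 29.30670976638794, 6.997816264629364, 0.006934276025276631, -0.0001611246125321486], 'tcp_pos': [222.2529971055072, 636.8062200385704, 196.75101969049956], 'eef_rot': [0.9859308366984912, -0.16715183906703732, -7.521512252921107e-05, 0.0008014276048426166], 'contact_force': [0.40898791794143213, -0.012778072016931602, -0.22092826680680283], 'moment': [0.04417231237972883, -0.022885412565795966, -0.030252795512039514], 'width': 87.62763334001299}
scene {'fx': 580.061070211182, 'fy': 580.061070211182, 'cx': 310.86141611809745, 'cy': 233.77767076748358, 'distortion': array([-0.00636588,  0.        ,  0.        ,  0.        ,  0.        ]), 'view': array([[-6.45913521e-01,  7.63395760e-01, -4.75787191e-03,
         3.69458391e+02],
  
[... 645 characters left out ...]
,  1.85844714e-03,  9.88641989e-01,
        -1.20498706e+03],
       [ 0.00000000e+00,  0.00000000e+00,  0.00000000e+00,
         1.00000000e+00]])}
wrist {'fx': 339.5513892413196, 'fy': 339.5513892413196, 'cx': 316.9690426511198, 'cy': 241.82898406767595, 'distortion': array([-0.04015336,  0.        ,  0.        ,  0.        ,  0.        ]), 'T_tool_cam': array([[ 1.37559590e-03,  9.62816538e-01,  2.70152590e-01,
         7.30914832e+01],
       [ 9.99999001e-01, -1.23660261e-03, -6.84698556e-04,
         8.80861406e-02],
       [-3.25167696e-04,  2.70153262e-01, -9.62817277e-01,
        -1.87283069e+02],
       [ 0.00000000e+00,  0.00000000e+00,  0.00000000e+00,
         1.00000000e+00]])}
```

View pics/scene0.png

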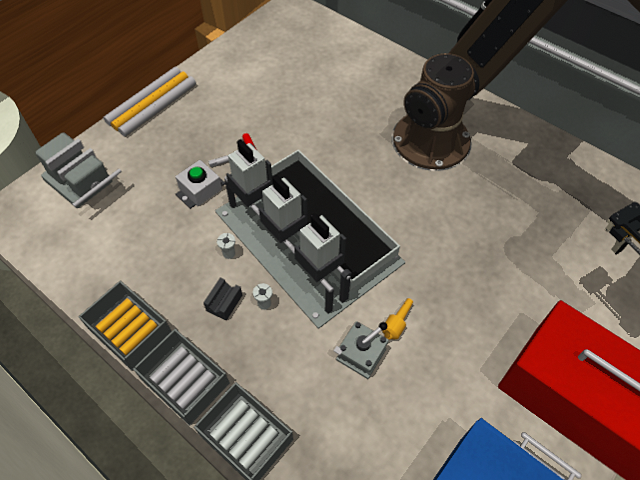

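View pics/top0.png

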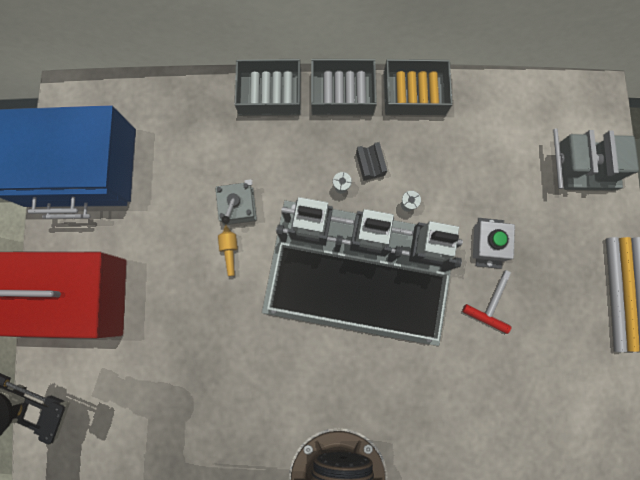

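View pics/wrist0.png

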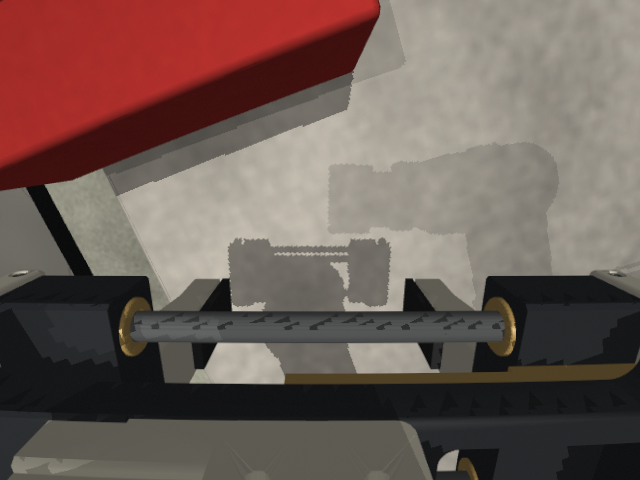

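Run:
```python
import cv2
t=cv2.imread("pics/top0.png"); cv2.imwrite("pics/topc.png",cv2.resize(t[180:280,270:470],None,fx=4,fy=4,interpolation=cv2.INTER_CUBIC))
t=cv2.imread("pics/scene0.png"); cv2.imwrite("pics/scenec.png",cv2.resize(t[125:325,200:400],None,fx=3,fy=3,interpolation=cv2.INTER_CUBIC))
```

```text
(no output)
```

View pics/topc.png

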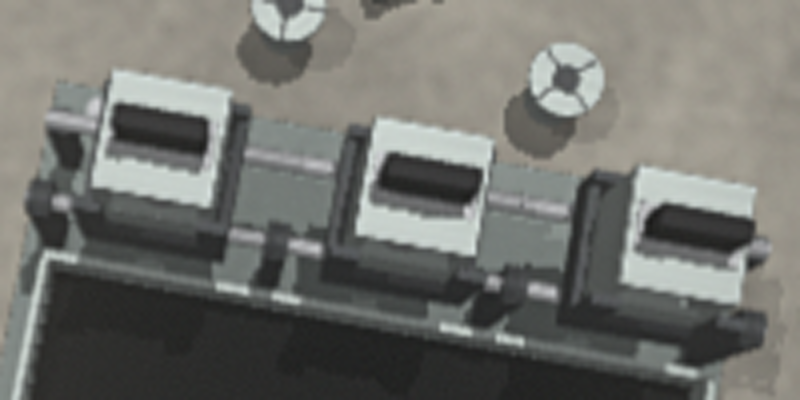

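View pics/scenec.png

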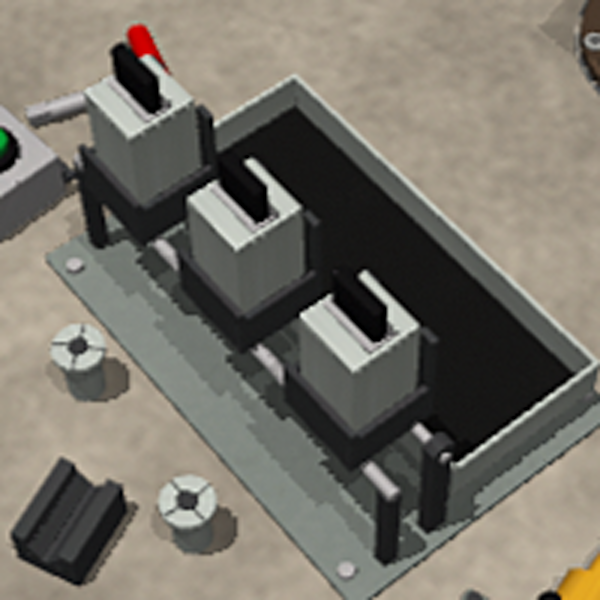

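```bash
cat > h.py <<'E'
import numpy as np,cv2
from plant import bot
def ray(name,uv):
    c=bot.get_calibration(name);K=np.array([[c['fx'],0,c['cx']],[0,c['fy'],c['cy']],[0,0,1]])
    p=cv2.undistortPoints(np.array(uv,float).reshape(-1,1,2),K,c['distortion']).reshape(-1,2)
    d=np.c_[p[:,0],-p[:,1],-np.ones(len(p))]
    V=c['view'];R=V[:3,:3];o=-R.T@V[:3,3]
    return o,d@R
def onz(name,uv,z):
    o,d=ray(name,uv); return o+d*((z-o[2])/d[:,2])[:,None]
def proj(name,P):
    c=bot.get_calibration(name);K=np.array([[c['fx'],0,c['cx']],[0,c['fy'],c['cy']],[0,0,1]])
    V=c['view'];q=np.atleast_2d(P)@V[:3,:3].T+V[:3,3]
    q=q*[1,-1,-1]
    return cv2.projectPoints(q,np.zeros(3),np.zeros(3),K,c['distortion'])[0].reshape(-1,2)
E
python3 - <<'E'
from h import *
t=cv2.imread("pics/top0.png");g=t.min(axis=2)
m=np.zeros_like(g);m[190:262,285:470]=(g[190:262,285:470]>185)*255
cs,_=cv2.findContours(m,cv2.RETR_EXTERNAL,cv2.CHAIN_APPROX_NONE)
for c in cs:
    if cv2.contourArea(c)<300: continue
    r=cv2.minAreaRect(cv2.convexHull(c)); b=cv2.boxPoints(r)
    P=onz("top",b,263)
    print("lid",r,P.mean(0).round(1), np.linalg.norm(P-np.roll(P,1,0),axis=1).round(1))
# handles dark inside lid hull
    mm=np.zeros_like(g);cv2.fillConvexPoly(mm,cv2.convexHull(c),255)
    d=((t.max(axis=2)<60)&(mm>0)).astype(np.uint8)*255
    d2,_=cv2.findContours(d,cv2.RETR_EXTERNAL,cv2.CHAIN_APPROX_NONE)
    k=max(d2,key=cv2.contourArea); r=cv2.minAreaRect(k);b=cv2.boxPoints(r);P=onz("top",b,303)
    print(" handle",r,P.mean(0).round(1),P.round(1).tolist())
# scene lids
t=cv2.imread("pics/scene0.png");g=t.min(axis=2)
m=np.zeros_like(g);m[140:250,220:345]=(g[140:250,220:345]>175)*255
cs,_=cv2.findContours(m,cv2.RETR_EXTERNAL,cv2.CHAIN_APPROX_NONE)
for c in cs:
    if cv2.contourArea(c)<200: continue
    print("scene",cv2.contourArea(c)); h=cv2.convexHull(c); ap=cv2.approxPolyDP(h,4,True).reshape(-1,2)
    print(ap.tolist(),onz("scene",ap,263).round(0)[:,:2].tolist())
E
```

```text
lid ((375.80401611328125, 225.82798767089844), (29.963314056396484, 28.532230377197266), 10.30484676361084) [589.2 -73.9 263. ] [62.3 60.7 62.8 60.7]
 handle ((376.9200134277344, 224.43997192382812), (23.97064971923828, 8.765386581420898), 10.30484676361084) [584.6 -71.8 303. ] [[580.2, -46.4, 303.0], [597.8, -49.8, 303.0], [589.0, -97.2, 303.0], [571.4, -93.6, 303.0]]
scene 251.5
[[322, 216], [338, 234], [317, 248], [300, 229]] [[580.0, 41.0], [594.0, 99.0], [652.0, 87.0], [638.0, 26.0]]
scene 218.0
[[298, 194], [278, 207], [263, 191], [283, 178]] [[568.0, -41.0], [625.0, -52.0], [613.0, -109.0], [555.0, -99.0]]
```

Run:
```python
from h import *
t=cv2.imread("pics/top0.png");g=t.min(axis=2)
s=cv2.imread("pics/scene0.png");gs=s.min(axis=2)
C={}
for nm,im,g,pos,th in(("L","top",g,(310,216),165),("M","top",g,(376,226),165),("R","top",g,(440,238),165),("L","scene",gs,(319,232),160),("M","scene",gs,(281,193),160),("R","scene",gs,(247,160),160)):
    m=np.zeros_like(g);x,y=pos;cv2.circle(m,pos,24,255,-1);m[g<=th]=0
    cs,_=cv2.findContours(m,cv2.RETR_EXTERNAL,cv2.CHAIN_APPROX_NONE)
    c=max(cs,key=cv2.contourArea);h=cv2.convexHull(c)
    r=cv2.minAreaRect(h)
    P=onz(im,cv2.approxPolyDP(h,4,True).reshape(-1,2),263) if im=="scene" else onz(im,cv2.boxPoints(r),263)
    L=np.linalg.norm(P-np.roll(P,1,0),axis=1)
    print(im,nm,P.mean(0)[:2].round(1),L.round(0))
```

```text
top L [614.6  63.7] [63. 64. 63. 63.]
top M [588.6 -73.8] [62. 63. 63. 63.]
top R [ 563.1 -211.9] [62. 64. 63. 64.]
scene L [615.9  63.1] [60. 60. 59. 62.]
scene M [589.4 -74.3] [61. 59. 60. 58.]
scene R [ 567.7 -213. ] [59. 61. 59. 71.]
```

```bash
cat >> h.py <<'E'
from scipy.spatial.transform import Rotation as Ro
H={'L':np.array([615.2,63.4]),'M':np.array([589.,-74.]),'R':np.array([564.,-212.])}
_d=np.array([615.2-563.5,63.4+212.2]);ey=_d/np.linalg.norm(_d);ex=np.array([ey[1],-ey[0]])
def quat(s=1):
    y=np.array([*ex,0])*s;z=np.array([0,0,-1.]);x=np.cross(y,z)
    return Ro.from_matrix(np.c_[x,y,z]).as_quat()
def fz(n=8):
    v=[]
    for _ in range(n): v.append(bot.read_state()['contact_force']);bot.pause(.03)
    return np.mean(v,0),np.std(v,0)
def snap(n,f):
    cv2.imwrite(f"pics/{f}.png",bot.camera(n)[:,:,::-1])
E
python3 - <<'E'
from h import *
for s in(1,-1):
    for k in H:
        for z in (272,345):
            q=bot.solve_ik([*H[k],z],quat(s)); print(s,k,z,None if q is None else np.round(q,2))
print(bot.read_state()['t'])
E
```

```text
1 L 272 [ 0.42  0.23 -0.    0.   -1.34  2.54]
1 L 345 [ 0.42  0.21  0.13  0.   -1.49  2.54]
1 M 272 [ 0.2   0.19 -0.06  0.   -1.33  2.75]
1 M 345 [ 0.2   0.17  0.08  0.   -1.48  2.75]
1 R 272 [-0.04  0.2  -0.04  0.   -1.33  2.99]
1 R 345 [-0.04  0.18  0.1   0.   -1.49  2.99]
-1 L 272 [ 0.42  0.23 -0.    0.   -1.34 -0.6 ]
-1 L 345 [ 0.42  0.21  0.13  0.   -1.49 -0.6 ]
-1 M 272 [ 0.2   0.19 -0.06  0.   -1.33 -0.39]
-1 M 345 [ 0.2   0.17  0.08  0.   -1.48 -0.39]
-1 R 272 [-0.04  0.2  -0.04  0.   -1.33 -0.15]
-1 R 345 [-0.04  0.18  0.1   0.   -1.49 -0.15]
0.15
```

Run:
```python
from h import *
p=bot.read_state()['tcp_pos']
bot.line_to([p[0],p[1],370],velocity=250)
bot.move_ptp([*H['L'],360],quat(-1))
bot.pause(.3)
s=bot.read_state();print(s['t'],s['tcp_pos'],s['contact_force'],s['width'])
snap("wrist","w1");snap("top","t1");print(fz())
```

```text
3.7583 [615.17905512  63.78151078 359.95896584] [ 0.77895376 -0.08758909  0.3849659 ] 87.61488376226328
(array([ 0.24025975, -0.14040857, -0.17007328]), array([0.36119212, 0.32462374, 0.34899986]))
```

View pics/w1.png

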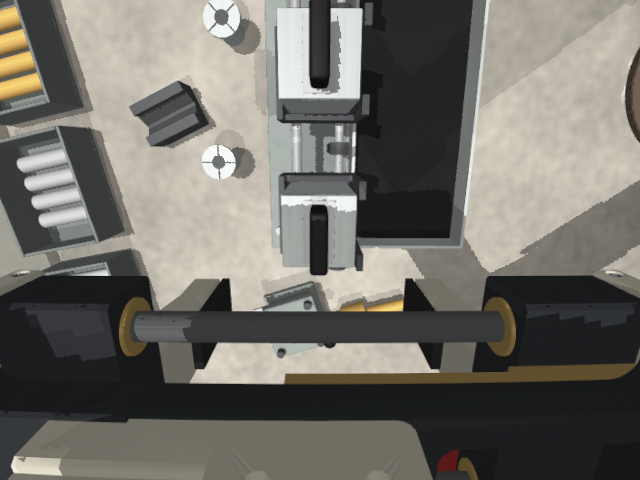

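View pics/t1.png

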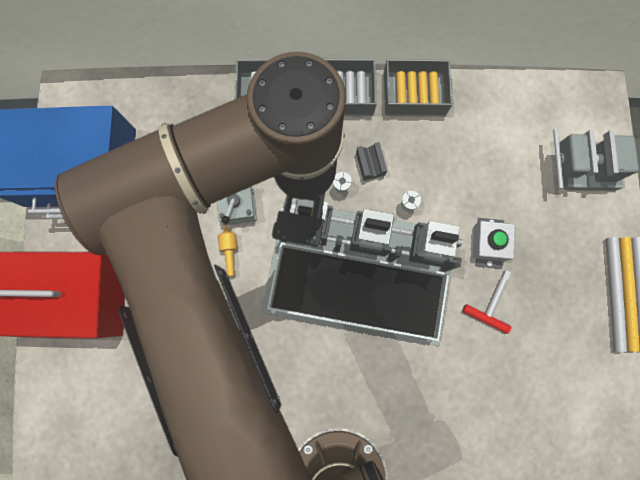

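```bash
cat >> h.py <<'E'
def wristz(uv,z):
    c=bot.get_calibration("wrist");s=bot.read_state();K=np.array([[c['fx'],0,c['cx']],[0,c['fy'],c['cy']],[0,0,1]])
    p=cv2.undistortPoints(np.array(uv,float).reshape(-1,1,2),K,c['distortion']).reshape(-1,2)
    d=np.c_[p[:,0],-p[:,1],-np.ones(len(p))];T=c['T_tool_cam'];Rw=Ro.from_quat(s['eef_rot']).as_matrix()
    o=Rw@T[:3,3]+np.array(s['tcp_pos']);d=d@(Rw@T[:3,:3]).T
    return o+d*((z-o[2])/d[:,2])[:,None]
E
python3 - <<'E'
from h import *
# handle top corners/end + lid corners
print(wristz([[310,208],[328,208],[310,274],[328,274]],303).round(1), wristz([[282,195],[356,195],[282,267],[356,267]],263).round(1))
E
```

```text
[[614.9  32.9 303. ]
 [602.   35.3 303. ]
 [624.5  83.2 303. ]
 [610.9  85.7 303. ]] [[638.   24.6 263. ]
 [577.   35.9 263. ]
 [651.4  87.1 263. ]
 [586.8  99.2 263. ]]
```

```bash
cat >> h.py <<'E'
def weigh(k,z=273):
    p=H[k]
    bot.line_to([*p,z],velocity=100); bot.pause(.25)
    f0,_=fz(10)
    w=bot.move_gripper(6,force=15); bot.pause(.1)
    st=bot.read_state();print(k,'grip width',st['width'],st['tcp_pos'],'F',f0.round(2))
    bot.line_to([*p,z+20],velocity=30); bot.pause(.4)
    f1,sd=fz(12)
    st=bot.read_state();print(' lifted',st['tcp_pos'].__repr__(),'w',st['width'],f1.round(2),sd.round(2),'mass',(f0-f1)[2]/9.81)
    return f0,f1
def putdown(k,z=273):
    p=H[k]
    bot.line_to([*p,z],velocity=30);bot.pause(.2)
    f,_=fz(6);print(' down F',f.round(2))
    bot.move_gripper(60); 
    bot.line_to([*p,z+75],velocity=150)
    f,_=fz(8);print(' free F',f.round(2),'t',bot.read_state()['t'])
E
python3 - <<'E'
from h import *
H['L'][:]=[614.6,62.8]
weigh('L'); snap('scene','s2')
E
```

```text
L grip width 13.024524772223357 [614.48719203  62.8071853  272.98375761] F [ 0.02 -0.02 -0.31]
 lifted array([614.53664739,  62.77841779, 292.96124096]) w 13.007123195844583 [ 0.02 -0.34 -4.64] [0.48 0.22 0.4 ] mass 0.4414254423236081
```

View pics/s2.png

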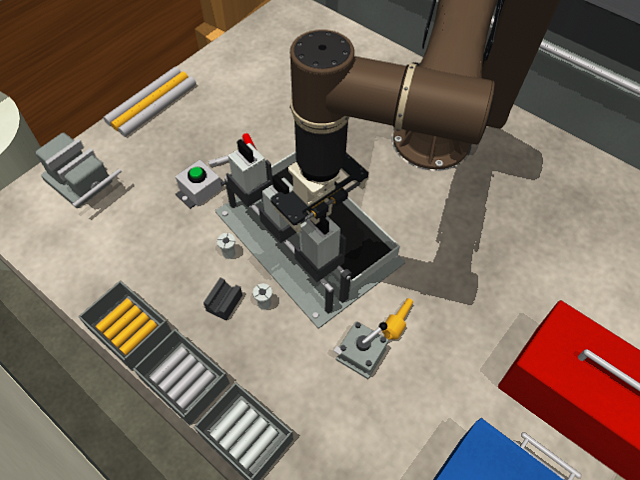

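The image shows the left pot lifted upright in the gripper near (318,235). The measured mass is about 0.44 kg, so it is loaded. Next I'll set it down and weigh the middle pot.

Run:
```python
from h import *
H['L'][:]=[614.6,62.8]
putdown('L')
H['M'][:]=[588.6,-74.3]
bot.line_to([*H['M'],348],velocity=200); bot.move_gripper(88)
snap('wrist','w3'); weigh('M'); putdown('M')
```

```text
down F [-0.71 -0.04 -1.17]
 free F [-0.05  0.13 -0.22] t 11.7333
M grip width 12.839434719853044 [588.4888662  -74.28299472 272.98802614] F [ 0.2   0.37 -0.15]
 lifted array([588.61572006, -74.28983487, 293.00068033]) w 12.65014306089406 [ 0.06  0.26 -5.08] [0.43 0.33 0.51] mass 0.5024405363614789
 down F [-0.49  0.88 -1.24]
 free F [-0.12  0.05  0.05] t 20.775
```

View pics/w3.png

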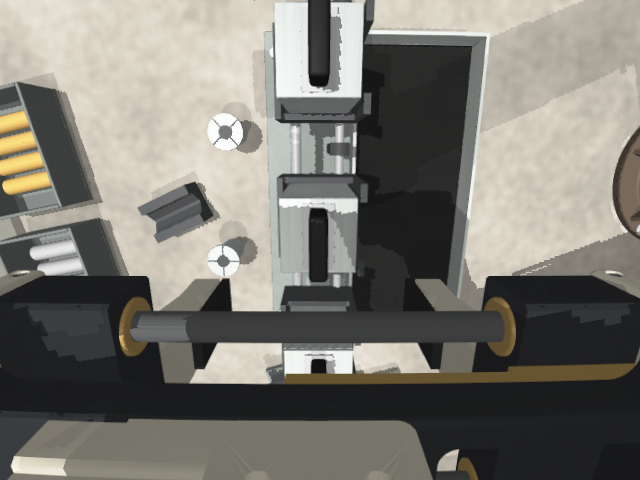

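The wrist view shows the middle handle centred between the fingers at (318,245). The left pot, visible at the bottom near (318,360), is still upright. The middle pot weighs about 0.50 kg, so it is loaded. Now the right pot.

Run:
```python
from h import *
H['R'][:]=[563.2,-212.2]
bot.line_to([*H['R'],348],velocity=200); bot.move_gripper(88)
snap('wrist','w4'); print(wristz([[310,208],[328,208],[310,274],[328,274]],303).round(1).mean(0)); weigh('R'); putdown('R')
snap('scene','s4'); snap('wrist','w5')
```

```text
[ 560.525 -219.625  303.   ]
R grip width 13.040886790338421 [ 563.14216757 -212.22936063  272.98205107] F [-0.27 -0.08 -0.1 ]
 lifted array([ 563.19868455, -212.2105915 ,  292.99558527]) w 13.341961160090346 [-0.09  0.33 -1.91] [0.46 0.58 0.45] mass 0.1839646455246634
 down F [-0.49  0.32  0.14]
 free F [-0.13 -0.08 -0.16] t 29.8167
```

View pics/s4.png

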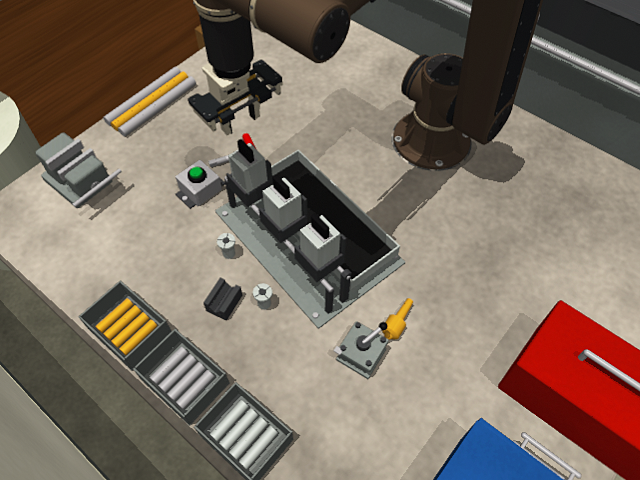

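View pics/w5.png

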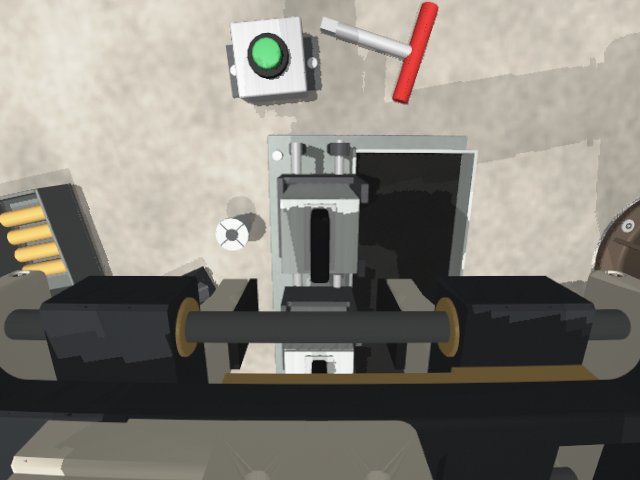

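The right pot weighs about 0.18 kg, so it is empty. In the scene view all three pots stand upright, at (247,165), (282,200) and (320,240). I'll tip the left cradle, then the middle.

```bash
cat >> h.py <<'E'
H.update(L=np.array([614.6,62.8]),M=np.array([588.6,-74.3]),R=np.array([563.2,-212.2]))
def tip(k):
    p=lambda o,z:[*(H[k]+o*ex),z]
    bot.line_to(p(50,348),velocity=250)
    bot.line_to(p(50,283),velocity=150)
    bot.line_to(p(-25,283),velocity=60)
    bot.line_to(p(-78,276),velocity=70)
    s=bot.read_state();print(k,s['contact_force'],s['t'])
    bot.line_to(p(-50,348),velocity=150)
E
python3 - <<'E'
from h import *
bot.move_gripper(0)
tip('L'); bot.pause(.5); snap('scene','s6'); snap('wrist','w6');print(bot.read_state()['t'])
E
```

```text
L [-0.26267644 -0.70406793 -0.75533262] 35.1833
36.45
```

View pics/s6.png

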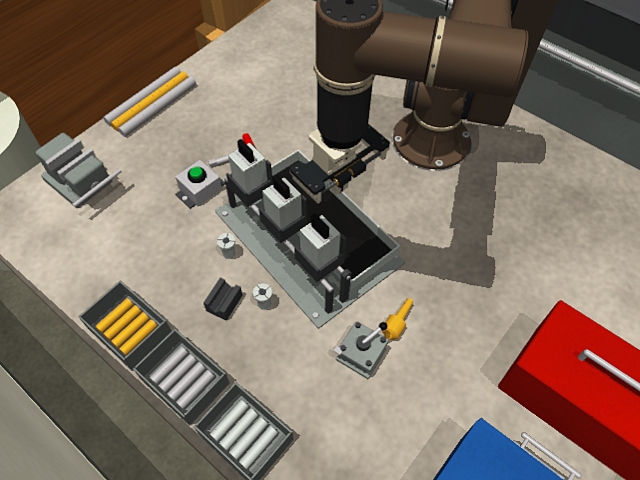

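View pics/w6.png

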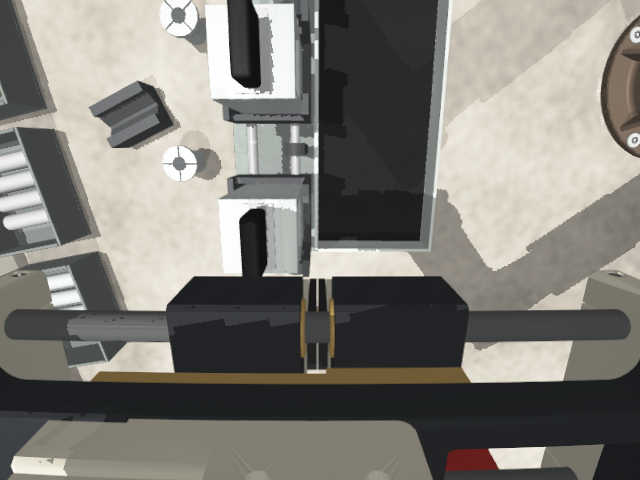

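The scene image shows the left pot still standing near (318,240). It tilted under the push, didn't pass the balance point and settled back. The closed fingertip is evidently thinner than I assumed, so I'll push farther and lower along the arc.

```bash
cat >> h.py <<'E'
def tip(k):
    p=lambda o,z:[*(H[k]+o*ex),z]
    bot.line_to(p(50,348),velocity=250)
    bot.line_to(p(50,283),velocity=150)
    bot.line_to(p(-30,283),velocity=80)
    s=bot.read_state();print(k,s['contact_force'].round(2) if hasattr(s['contact_force'],'round') else s['contact_force'])
    bot.line_to(p(-75,277),velocity=70)
    s=bot.read_state();print(k,s['contact_force'])
    bot.line_to(p(-118,267),velocity=70)
    s=bot.read_state();print(k,s['contact_force'],s['t'])
E
python3 - <<'E'
from h import *
print(bot.solve_ik([*(H['L']-118*ex),267],quat(-1)))
bot.line_to([*(H['L']+50*ex),348],velocity=250)
tip('L'); snap('scene','s7'); bot.pause(.5); snap('scene','s8');print(bot.read_state()['t'])
E
python3 -c "
import cv2,numpy as np
a=[cv2.imread(f'pics/{n}.png')[120:340,200:420] for n in('s7','s8')]
cv2.imwrite('pics/s78.png',cv2.resize(np.hstack(a),None,fx=1.8,fy=1.8))"
```

```text
[ 0.55696159  0.03629388 -0.23909535  0.         -1.2954071  -0.74239717]
L [ 0.16  1.3  -0.32]
L [ 0.96633654 -0.05536381 -1.06017089]
L [0.10252939 0.51884364 0.99436335] 40.5667
41.1667
```

View pics/s78.png

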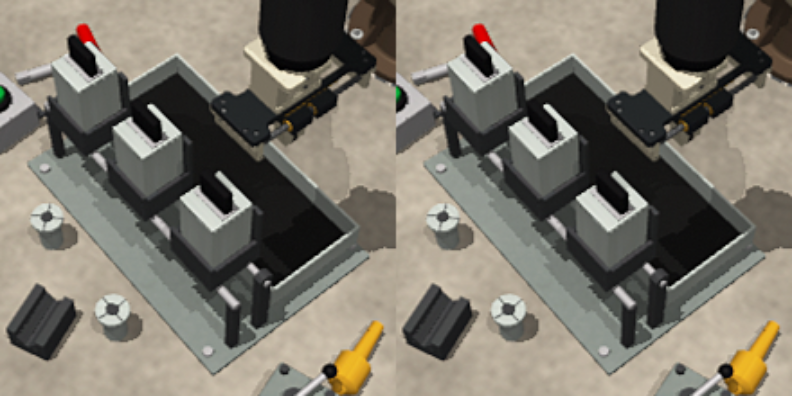

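```bash
python3 - <<'E'
from h import *
p=lambda o,z:[*(H['L']+o*ex),z]
bot.line_to(p(-50,345),velocity=250)
bot.line_to(p(45,345),velocity=300)
bot.line_to(p(45,275),velocity=200)
snap('scene','a1');snap('top','b1');snap('wrist','c1')
bot.line_to(p(-15,275),velocity=80)
s=bot.read_state();print(s['contact_force'],s['t'],s['tcp_pos'],s['width'])
snap('scene','a2');snap('top','b2');snap('wrist','c2')
E
python3 -c "
import cv2,numpy as np
a=[cv2.imread(f'pics/{n}.png')[120:340,200:420] for n in('a1','a2')]
b=[cv2.imread(f'pics/{n}.png')[100:400,120:520] for n in('c1','c2')]
cv2.imwrite('pics/a12.png',cv2.resize(np.hstack(a),None,fx=1.8,fy=1.8))
cv2.imwrite('pics/c12.png',np.hstack(b))"
```

```text
[0.49668318 0.0536898  0.02878028] 43.75 [600.10141783  65.61095106 275.02789659] 0.22090051405331093
```

View pics/a12.png

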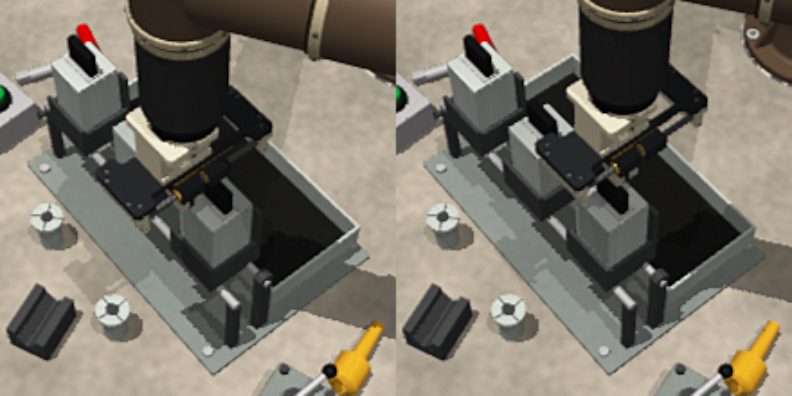

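View pics/c12.png

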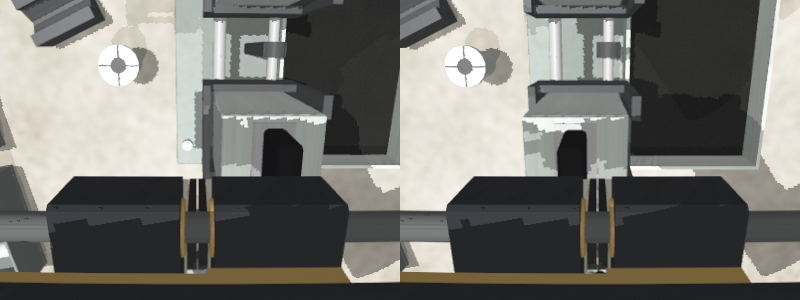

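Run:
```python
from h import *
p=lambda o,z:[*(H['L']+o*ex),z]
for o in(45,-15):
    q=proj('scene',[p(o,275),p(o,294),p(o,340)]);print((q-[200,120])*1.8)
q=proj('scene',[p(0,303),p(0,263)]);print('handle',(q-[200,120])*1.8)
c=bot.get_calibration('wrist');T=np.linalg.inv(c['T_tool_cam'])
for z in(0,-19,-60):
    v=T@[0,0,z,1];print('wrist',c['cx']+c['fx']*v[0]/-v[2],c['cy']-c['fy']*v[1]/-v[2])
```

```text
[[186.46627393 214.41834699]
 [186.22279663 205.85589872]
 [185.60672009 184.18832951]]
[[224.6235591  188.26468435]
 [224.8648238  179.51116894]
 [225.4748047  157.37640015]]
handle [[215.38137823 181.81519601]
 [215.12285137 200.11261442]]
wrist 317.24900261271415 275.2388021921176
wrist 317.2665397383784 288.1908311786361
wrist 317.3197497151514 327.4890134878748
```

```bash
python3 -c "
import cv2,numpy as np
a=[cv2.imread(f'pics/{n}.png')[190:270,270:370] for n in('a1','a2')]
cv2.imwrite('pics/a12z.png',cv2.resize(np.hstack(a),None,fx=4,fy=4,interpolation=cv2.INTER_CUBIC))
b=[cv2.imread(f'pics/{n}.png')[180:260,270:370] for n in('b1','b2')]
cv2.imwrite('pics/b12z.png',cv2.resize(np.hstack(b),None,fx=4,fy=4,interpolation=cv2.INTER_CUBIC))
"
```

```text
(no output)
```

View pics/a12z.png

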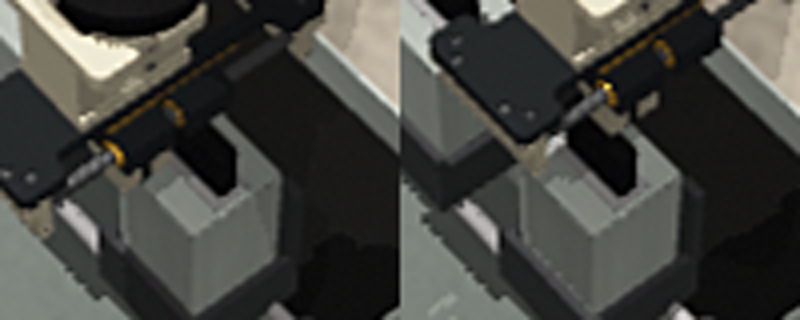

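View pics/c2.png

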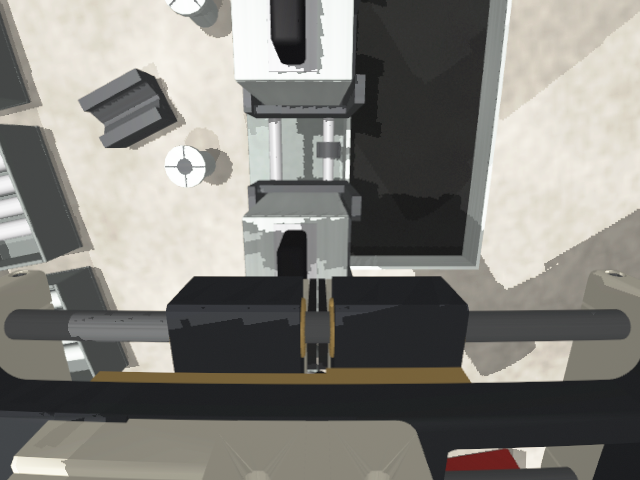

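The close-ups show the fingertip on the far side of the handle in the first frame and on the robot side in the second. The pot hasn't moved and no force registered, so the closed fingertips did not engage the handle. The inner pad faces did hold it during weighing, so I'll straddle the handle and push with the far pad, checking partway.

```bash
python3 - <<'E'
from h import *
p=lambda o,z:[*(H['L']+o*ex),z]
bot.line_to(p(-15,345),velocity=300)
bot.move_gripper(60)
bot.line_to(p(0,345),velocity=200)
bot.line_to(p(0,277),velocity=150)
bot.line_to(p(-45,277),velocity=80)
s=bot.read_state();print(s['contact_force'],s['t'],s['tcp_pos'],s['width'])
snap('scene','a3');snap('wrist','c3')
E
python3 -c "
import cv2,numpy as np
a=cv2.imread('pics/a3.png')[190:270,270:370]
b=cv2.imread('pics/c3.png')
cv2.imwrite('pics/a3z.png',np.hstack([cv2.resize(a,None,fx=4,fy=4,interpolation=cv2.INTER_CUBIC),cv2.resize(b,(400,320))]))"
```

```text
[-0.57774614  0.1182266  -0.0214589 ] 46.9417 [570.50741767  71.24711808 277.39955041] 59.95988451710891
```

View pics/a3z.png

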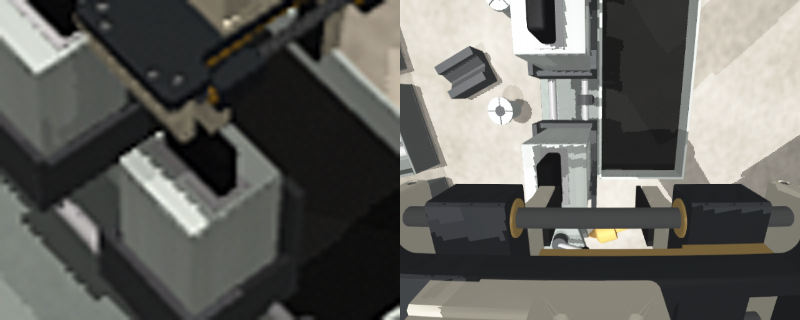

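```bash
python3 -c "
import cv2,numpy as np
a=[cv2.imread(f'pics/{n}.png')[200:265,285:350] for n in('s4','s8','a3')]
cv2.imwrite('pics/cmp.png',cv2.resize(np.hstack(a),None,fx=4,fy=4,interpolation=cv2.INTER_NEAREST))
a=[cv2.imread(f'pics/{n}.png')[180:260,280:360] for n in('b1','b2')]
cv2.imwrite('pics/cmpb.png',cv2.resize(np.hstack(a),None,fx=4,fy=4,interpolation=cv2.INTER_NEAREST))"
```

```text
(no output)
```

View pics/cmp.png

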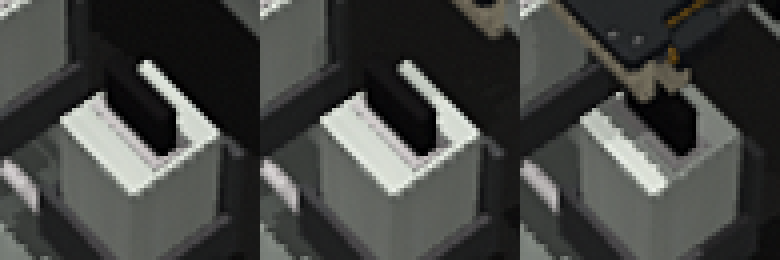

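View pics/c3.png

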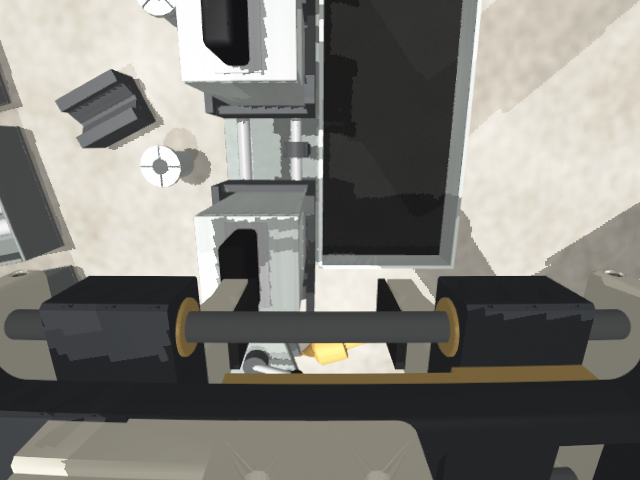

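```bash
cat >> h.py <<'E'
ey3=np.array([*ey,0]);ex3=np.array([*ex,0]);Z=np.array([0,0,1.])
def arc(k,th,out=0,fwd=0,z=273):
    S=np.array([*(H[k]-24*ex),135.]);R=Ro.from_rotvec(-th*ey3)
    return S+R.apply((24-fwd)*ex3+(z-135+out)*Z), (R*Ro.from_quat(quat(-1))).as_quat()
E
python3 - <<'E'
from h import *
for k in 'LM':
    for th,o,f in((0,0,0),(.3,0,0),(.5,0,0),(.65,0,0),(.75,0,0),(.75,70,40),(.75,70,0)):
        P,q=arc(k,th,o,f);j=bot.solve_ik(P,q);print(k,th,P.round(0),None if j is None else np.round(j,2))
E
```

```text
L 0 [615.  63. 273.] [ 0.42  0.23 -0.    0.   -1.34 -0.6 ]
L 0.3 [573.  71. 274.] [ 0.61 -0.03 -0.44  0.26 -0.97 -0.92]
L 0.5 [547.  76. 268.] [ 0.75 -0.18 -0.76  0.59 -0.77 -1.32]
L 0.65 [528.  79. 259.] [ 0.78 -0.26 -1.    0.95 -0.66 -1.69]
L 0.75 [516.  81. 252.] [ 2.89 -1.4  -0.9   0.15 -2.82 -2.95]
L 0.75 [440.  96. 276.] [ 2.84 -1.18 -0.92  0.15 -2.58 -2.93]
L 0.75 [469.  90. 304.] [ 2.86 -1.23 -0.84  0.15 -2.71 -2.94]
M 0 [589. -74. 273.] [ 0.2   0.19 -0.05  0.   -1.33 -0.39]
M 0.3 [547. -67. 274.] [ 0.35 -0.09 -0.47  0.19 -0.95 -0.62]
M 0.5 [521. -62. 268.] [ 0.47 -0.28 -0.79  0.47 -0.7  -0.96]
M 0.65 [502. -58. 259.] [ 2.41 -1.38 -0.98  0.53 -2.47 -2.25]
M 0.75 [490. -56. 252.] None
M 0.75 [414. -42. 276.] [-2.96 -1.33 -0.46 -1.65 -2.89  1.21]
M 0.75 [443. -47. 304.] [-2.86 -1.35 -0.4  -1.8  -2.82  0.98]
```

```bash
python3 - <<'E'
from h import *
p=lambda o,z:[*(H['L']+o*ex),z]
for o in(-52,-60):
    bot.line_to(p(o,277),velocity=60)
    s=bot.read_state();print(np.dot(s['contact_force'][:2],ex),s['contact_force'],s['moment'],s['t'],s['width'])
snap('scene','a4');snap('wrist','c4')
E
python3 -c "
import cv2,numpy as np
a=cv2.imread('pics/a4.png')[190:270,270:370]
b=cv2.imread('pics/c4.png')[150:400,150:450]
cv2.imwrite('pics/a4z.png',np.hstack([cv2.resize(a,None,fx=4,fy=4,interpolation=cv2.INTER_CUBIC),cv2.resize(b,(384,320))]))"
```

```text
0.21889268502832257 [0.28406907 0.32708569 1.22934969] [ 0.04106313 -0.08674274 -0.0477254 ] 47.3083 59.82426184038742
-0.24866628382417394 [-0.22611807  0.14332105  0.22670966] [ 0.07942354 -0.11433013  0.03366148] 47.5917 60.28531337073831
```

View pics/a4z.png

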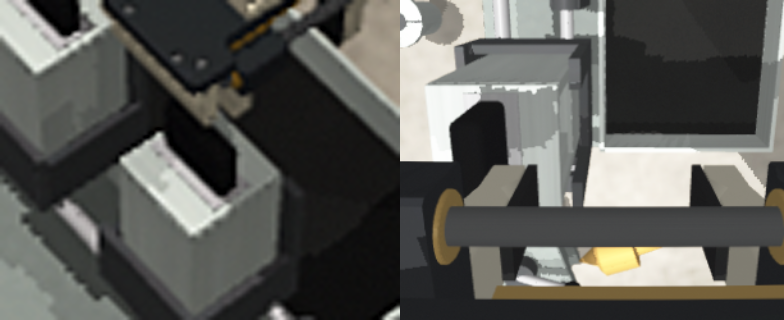

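In this view the far finger has gone past the handle at zoom (235,160), with no reaction force and the pot still upright. Gripping does engage the handle, so I'll hold it lightly and pull it over along its arc, then let go past the tipping point.

```bash
cat >> h.py <<'E'
def st(k):
    s=bot.read_state();print(k,'t',round(s['t'],2),'w',round(s['width'],1),'Fx',round(float(np.dot(np.array(s['contact_force'])[:2],ex)),2),'Fz',round(float(s['contact_force'][2]),2))
E
python3 - <<'E'
from h import *
p=lambda o,z:[*(H['L']+o*ex),z]
bot.line_to(p(-60,340),velocity=300)
bot.line_to(p(0,340),velocity=250)
bot.line_to(p(0,273),velocity=150)
bot.move_gripper(4,force=5); st('grip')
bot.line_to(p(-18,279),velocity=60); st('.12')
bot.line_to(p(-37,280),velocity=60); st('.25')
snap('scene','a5');snap('wrist','c5')
E
python3 -c "
import cv2,numpy as np
a=cv2.imread('pics/a5.png')[190:270,270:370]
b=cv2.imread('pics/c5.png')[150:400,150:450]
cv2.imwrite('pics/a5z.png',np.hstack([cv2.resize(a,None,fx=4,fy=4,interpolation=cv2.INTER_CUBIC),cv2.resize(b,(384,320))]))"
```

```text
grip t 49.84 w 13.5 Fx -1.02 Fz 0.23
.12 t 50.31 w 4.4 Fx -0.59 Fz 0.01
.25 t 50.77 w 3.9 Fx 0.05 Fz 0.23
```

View pics/a5z.png

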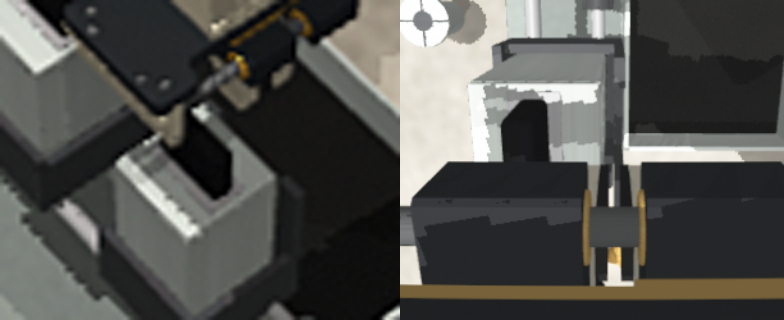

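```bash
cat >> h.py <<'E'
def favg(n=4):
    v=[]
    for _ in range(n): v.append(bot.read_state()['contact_force']);bot.pause(.01)
    v=np.mean(v,0);return float(v[:2]@ex),float(v[2])
E
python3 - <<'E'
from h import *
p=lambda o,z:[*(H['L']+o*ex),z]
bot.line_to(p(-37,318),velocity=300)
bot.move_gripper(0,force=15)
bot.line_to(p(32,318),velocity=250)
bot.line_to(p(32,272),velocity=150)
z=272
for zz in(264,258):
    bot.line_to(p(32,zz),velocity=50); f=favg(); print(zz,f,bot.read_state()['t'])
    if f[1]>2.5: break
    z=zz
snap('scene','a6')
bot.line_to(p(0,z),velocity=70);f=favg();print(z,f,bot.read_state()['t'])
snap('scene','a7');snap('wrist','c7')
E
python3 -c "
import cv2,numpy as np
a=[cv2.imread(f'pics/{n}.png')[190:270,270:370] for n in('a6','a7')]
cv2.imwrite('pics/a7z.png',cv2.resize(np.hstack(a),None,fx=4,fy=4,interpolation=cv2.INTER_CUBIC))"
```

```text
264 (0.18620627833433787, 0.30439213736338866) 52.7
258 (0.16700488460444754, 0.6136519702685762) 53.0
258 (0.5873906509747552, 0.9052367661734115) 53.6917
```

View pics/a7z.png

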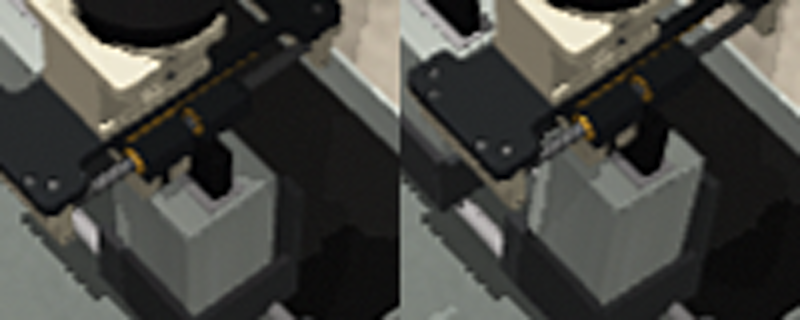

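The second frame shows the pot tilting, with the handle shifted from zoom (215,170) to (643,150). The fingertips sit higher than the nominal TCP. Pushing about 18 mm lower engages the handle, so I'll continue the push.

Run:
```python
from h import *
p=lambda o,z:[*(H['L']+o*ex),z]
bot.line_to(p(-45,257),velocity=80);print(favg(2))
bot.line_to(p(-80,252),velocity=80);print(favg(2))
bot.line_to(p(-112,244),velocity=90);print(favg(2))
bot.line_to(p(-112,318),velocity=250)
print(bot.read_state()['t']);snap('scene','a8')
```

```text
(-0.10641348440477293, 0.15507003704240035)
(0.10439423741680101, 0.21082593513244616)
(-0.8747761118075725, 0.9161788141847175)
56.1167
```

View pics/a8.png

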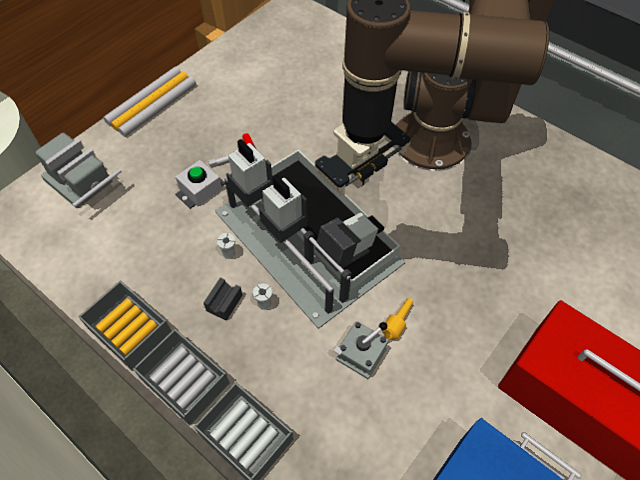

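Left cradle is over: its pot lies tipped into the tray near (350,238). Next the middle, pushed at the same height.

Run:
```python
from h import *
p=lambda o,z:[*(H['M']+o*ex),z]
bot.line_to(p(32,325),velocity=250)
bot.line_to(p(32,258),velocity=120);print(favg(2),bot.read_state()['t'])
bot.line_to(p(-45,257),velocity=80);print(favg(2))
bot.line_to(p(-80,252),velocity=80)
bot.line_to(p(-112,244),velocity=90);print(favg(2))
bot.line_to(p(-112,330),velocity=200)
print(bot.read_state()['t']);snap('scene','a9')
```

```text
(0.011442404912400915, 0.8795589773314115) 57.8417
(0.13382813623680204, -0.5074807156161864)
(0.167797433279547, -0.00511751986323148)
60.6833
```

View pics/a9.png

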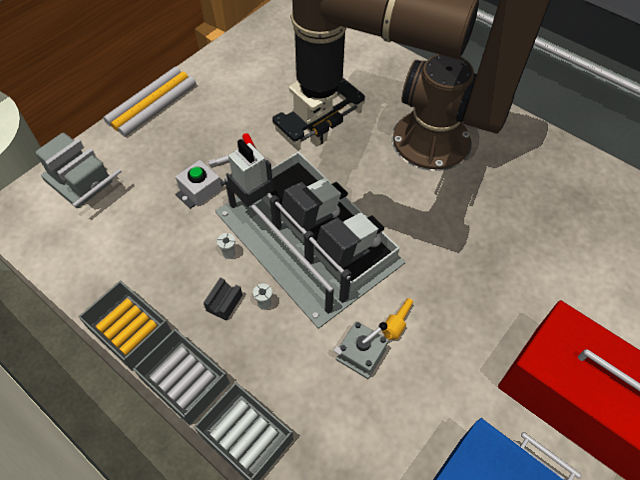

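```bash
python3 - <<'E'
from h import *
bot.line_to([430,-150,400],velocity=250)
bot.pause(1.0)
snap('top','bt');snap('scene','at');print(bot.read_state()['t'],favg(2))
E
python3 -c "
import cv2,numpy as np
a=cv2.imread('pics/bt.png')[170:350,200:520];b=cv2.imread('pics/at.png')[120:320,180:420]
cv2.imwrite('pics/fin.png',np.hstack([cv2.resize(a,(400,225)),cv2.resize(b,(270,225))]))
cv2.imwrite('pics/fin.png',np.hstack([cv2.resize(a,(448,252)),cv2.resize(b,(302,252))]))"
```

```text
62.5 (-0.16744484002361645, 0.10267209336982683)
```

View pics/fin.png

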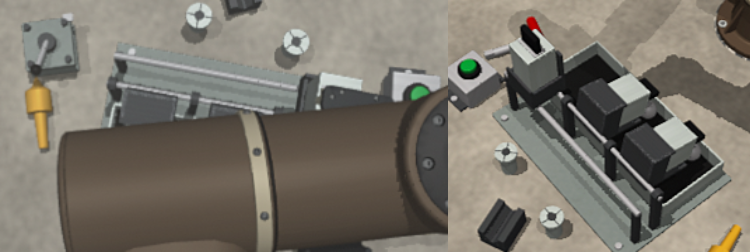

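```bash
python3 -c "
import cv2,numpy as np
a=[cv2.imread(f'pics/{n}.png')[145:285,285:410] for n in('s4','a8','at')]
cv2.imwrite('pics/tray.png',cv2.resize(np.hstack(a),None,fx=2.1,fy=2.1,interpolation=cv2.INTER_CUBIC))
A,C=[cv2.imread(f'pics/{n}.png',0) for n in('s4','at')]
for c in(299,385,392,398): print(c,A[235:275,c].tolist() if c>300 else A[140:175,c].tolist());print(c,C[235:275,c].tolist() if c>300 else C[140:175,c].tolist())"
```

```text
299 [151, 151, 152, 151, 153, 158, 155, 155, 152, 154, 173, 176, 142, 98, 93, 97, 98, 90, 88, 92, 88, 42, 15, 17, 18, 20, 20, 19, 19, 18, 20, 20, 19, 18, 22]
299 [168, 169, 168, 169, 171, 178, 163, 148, 144, 144, 143, 141, 148, 167, 149, 99, 86, 83, 90, 91, 86, 86, 85, 65, 28, 14, 17, 18, 18, 18, 19, 18, 18, 18, 18]
385 [68, 70, 73, 73, 73, 74, 76, 74, 54, 22, 17, 22, 24, 26, 23, 25, 23, 20, 7, 72, 193, 204, 128, 84, 87, 90, 92, 94, 94, 82, 79, 80, 77, 71, 122, 131, 145, 149, 144, 143]
385 [180, 166, 94, 65, 70, 72, 71, 72, 73, 74, 73, 42, 16, 15, 21, 21, 23, 22, 23, 19, 7, 69, 185, 197, 121, 79, 82, 86, 87, 89, 83, 74, 72, 66, 113, 143, 144, 140, 138, 136]
392 [148, 98, 83, 149, 213, 167, 89, 83, 94, 95, 94, 93, 94, 88, 118, 202, 200, 115, 79, 86, 89, 90, 91, 79, 81, 80, 79, 79, 74, 120, 147, 147, 145, 147, 147, 151, 123, 66, 151, 183]
392 [151, 153, 155, 157, 157, 162, 191, 199, 148, 92, 84, 89, 88, 89, 87, 81, 120, 195, 194, 110, 75, 81, 84, 86, 86, 82, 77, 73, 69, 111, 138, 138, 138, 140, 141, 144, 116, 63, 144, 175]
398 [167, 167, 166, 163, 161, 160, 159, 160, 168, 196, 211, 208, 136, 77, 72, 87, 92, 118, 144, 151, 100, 77, 77, 76, 69, 135, 149, 145, 145, 147, 149, 150, 97, 123, 158, 160, 159, 164, 167, 172]
398 [160, 160, 158, 156, 154, 152, 154, 156, 157, 157, 156, 163, 189, 196, 125, 80, 81, 110, 138, 147, 104, 74, 71, 68, 113, 141, 141, 138, 139, 141, 141, 143, 92, 117, 152, 154, 152, 157, 160, 164]
```

View pics/tray.png

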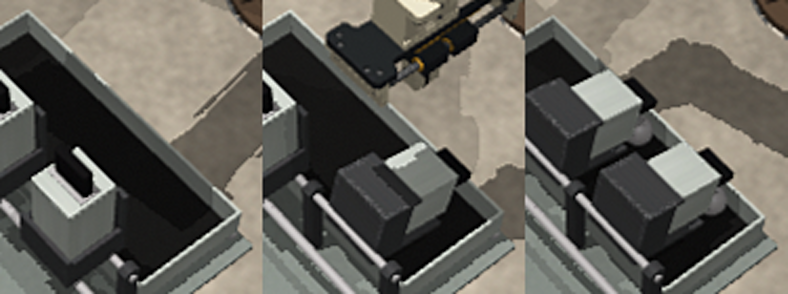

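Both balls are visible in the tray, at crop pixels (642,133) and (718,203). The tray rim has dropped 2–3 px, which fits about 12 mm. I'm handing the job in.

```bash
python3 -c "
from plant import bot
print(bot.close_job(), bot.read_state()['t'])"
```

```text
the job is handed in; nothing more can be done
the job is handed in; nothing more can be done
```

I weighed the three pots from left to right and set each back in its cradle. They came out at about 0.44 kg left, 0.50 kg middle and 0.18 kg right. I then tipped only the left and middle cradles towards the robot, and handed the job in at about 62.5 s of the 69 s allowed.

**Last checks:** the final scene picture shows the left and middle cradles over and the right pot standing. Both balls are in the tray, and its rim sits 2–3 px lower, which fits about 12 mm of sink. The bystanders visible in it look unmoved, and the gripper is clear with about zero wrist force. The arm hid most of the last top picture, so it added little.

**What went wrong:**
- **Missed pushes:** the first four tries on the left cradle (two closed-finger pushes, one straddling push, one light-grip pull) used a TCP height of 273 to 283 mm. They slid past the handle without tipping it.
- **Why, and what worked:** the fingertips seemed to sit higher, relative to the handle, than the nominal TCP suggests. At about 258 mm the push worked on the left cradle, and on the middle one first time.
- **Thin grip when weighing:** I weighed the pots at 273 mm, so the fingers probably held only the top of each handle. The weights still separate clearly into two loaded and one empty.

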